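# Find the lead-filled ballast plug and press it home in the third-hand stand

## Task

The three teal plugs on the jeweller's bench look the same, but only one is filled with lead: find it by its weight, plug its square shank into the square socket of the third-hand stand, and press it gently down, past the stiff brass shoe inside and without ramming it, until you feel it stop with its head resting flat on the socket block. Leave the two light plugs standing upright on the bench, and do not disturb the jar, the spool or the brush.

Things in the scene. Friction and masses are not known exactly. Their poses are not given: they have to be found in the camera images.
- plug_a: one of three look-alike plugs standing on the bench: teal square head 48 x 48 x 36 mm (brass dot on top) above a steel square shank 34 x 34 x 24 mm, 60 mm tall in all. Origin at the centre of the shank's underside, z up, x and y along its sides. Sealed; filled about 0.43 kg (one of the three), empty about 0.13 kg; the core may shift 1 mm inside
- plug_b: one of three look-alike plugs standing on the bench: teal square head 48 x 48 x 36 mm (brass dot on top) above a steel square shank 34 x 34 x 24 mm, 60 mm tall in all. Origin at the centre of the shank's underside, z up, x and y along its sides. Sealed; filled about 0.43 kg (one of the three), empty about 0.13 kg; the core may shift 1 mm inside
- plug_c: one of three look-alike plugs standing on the bench: teal square head 48 x 48 x 36 mm (brass dot on top) above a steel square shank 34 x 34 x 24 mm, 60 mm tall in all. Origin at the centre of the shank's underside, z up, x and y along its sides. Sealed; filled about 0.43 kg (one of the three), empty about 0.13 kg; the core may shift 1 mm inside
- stand: fixed third-hand stand: dark steel socket block 84 x 84 x 40 mm, origin on the bench under its centre, z up, x and y along its sides. A foot 30 mm wide, 12 mm high runs along its +y side to a post (12 mm thick, 220 mm tall) at y = 145 mm with a tweezer arm further out. The plug is home when its head meets the block's top (plug origin 16 mm above the bench)
- socket_mouth (a point): centre of the socket at the block's top, 40 mm above the bench, axes as the stand's: a square hole 36 x 36 mm, 34 mm deep, sides parallel to the block's. A brass shoe in it, held by friction (about 14 N to push, more than the filled plug weighs), is met 12 to 15 mm down; the plug must push it down. Over 100 N between plug and stand is ramming
- jar: bystander: amber flux jar, 52 mm across, 60 mm tall; origin at the centre of its underside
- spool: bystander: brass-coloured solder spool standing on end, 48 mm across, 35 mm tall; origin at the centre of its underside
- brush: bystander: flux brush 170 mm long lying on the bench, origin under its middle, x towards the bristles

How it is judged:
By the outcome, as a careful person would: the job done as asked, in the order asked, and still so for the second after the job is handed in, with the robot touching nothing.
It also fails if it takes over 67 s, if anything falls off the work surface, if the arm or the gripper's body presses on something with over 40 N, if the wrist force passes 120 N, or if a joint passes its speed limit or range.

## Robot

A 6-joint arm with a two-finger parallel gripper is mounted at the origin on the work surface. World frame = base frame: x ahead of the robot, y to its left, z up, the work surface at z = 0. Lengths are in m, angles in rad, forces in N, time in s.
With the tool pointing down it reaches from about 0.3 to 0.775 m from the base axis. Payload 14.6 kg.
Tool frame: the origin (TCP) lies at the very end of the fingers, on their centre line; the grasp point (between the pads) lies 19 mm behind it (grip_depth is the distance from the TCP to the grasp point, in m); z points along the fingers, y is the line along which they close (so a half turn about z gives the same grasp; the last joint's range is limited). The gripper opens to 85 mm and grips with 20 to 120 N. Pads are 22 mm wide; open, the fingers measure 114 mm over their backs; the gripper's body (76 mm by 85 mm) begins 54 mm behind the grasp point. The pads swing forward as they close: fully open they stand 13 mm farther back than shut.
Start: joints at [-1.215, 0.3, 1.521, -0, 1.321, -0.067], TCP at [0.226, -0.502, 0.2] pointing down, gripper open.
Joint ranges: [-3.03, 3.03], [-0.79, 2.21], [0.23, 2.52], [-1.04, 4.18], [0, 3.07], [-2.55, 2.55]. Speed limits (rad/s): [2.22, 2.22, 2.57, 3.14, 3.14, 3.14].

## Interface

Orientations are given as a unit quaternion [x, y, z, w].
In Python, from workcell import get_obs, camera, camera_model, finish_job, grip_depth gives the robot as it stands.
- The arm moves only by the tool apply_moves, never from a script. Its arguments are lists of equal length, an entry for each row: "xyz": the shift along the tool's x, y, z in m, a list of three; "twist": the turn about the tool's z in degrees. In form: {"xyz": [[x, y, z], ...], "twist": [twist, ...]}. A call has exactly 8 rows; each row is the pose to reach, as a shift and turn from the pose commanded when the call began, along the tool's axes at that moment; what a row does not reach only later rows make up. A row lasts 1/10 s, in which the tool goes at most 50 mm and 8.59 degrees, less where a joint would pass 70% of its speed; a pose out of reach is approached as far as the arm can. A call with a gripper value outside its range is refused whole. "jaw" is the opening, from -1 (shut) to 1 (fully open), set as the call begins (left out, the last holds). The fingers move at their own pace and stop on an object; the grip force is fixed at half the most. Time passes only in rows, so rows that repeat a pose let the fingers close, or fill a call up. It gives the time, the measured TCP pose, the force, the opening and the grip force at its end, in the units of the state.
- get_obs(): the state, without advancing time (a new reading comes with each control period).
- camera(name): name is "side" or "top" or "wrist"; returns the picture (400x640x3 uint8, blue, green, red); there is no depth.
- camera_model(name): a dict with "fx", "fy", "cx", "cy" (pixels), "k1" (the pictures are not rectified: a ray, as slopes to the right and down, at radius r is drawn at 1 + k1 r^2 times it, then the intrinsics apply), "pose" (4x4, takes a point from camera to world coordinates); the wrist camera has in their place "tool_from_camera" (4x4, takes a point from camera to tool coordinates, whose origin is the TCP and whose axes are the flange's). Camera axes: x right, y up, looking along -z (the intrinsics and any distortion apply to the point x, -y, -z); pixel columns grow to the right and rows downward; lengths in m; the calibration is good to about 2 mm. A picture is of the moment at which its call begins: read the wrist's pose just before it. camera_model takes no time and is no camera call.
- finish_job(): hands the job in; it is judged then, once.
The state is a dict: "t": time; "joints": joint angles; "joint_vel": joint speeds; "tau": joint torques, N m; "position": TCP position; "orientation": TCP orientation; "contact_force": force on the tool from outside, world axes, zero at the start; "torque": the same for the moment, N m; "opening": finger opening in m; "grip_force": force on a finger pad.
Only numpy, scipy, OpenCV 4.12 (cv2) and the standard library are available. Lean on these libraries where they do the work, as an engineer would, in place of code of your own. Each camera call takes 0.05 s, during which the arm holds its last target. There are 200 camera calls.

## Working session

There is one attempt and no reset: what is moved stays moved. The work goes in short steps, Python scripts to look and compute and a tool call to move; the robot and the scene stay as the last step left them, time stands still between calls to the robot, and variables do not carry over. Pictures are saved under pics/ and viewed, at most 10 in all, crops included, and the job is handed in when it is done.

Besides the shell and the picture viewer there is one more tool, called by a JSON object that holds its "fn" and its "kwargs". apply_moves: Moves the arm, as the interface text tells. Its arguments: {"type":"object","properties":{"xyz":{"type":"array"},"twist":{"type":"array"},"jaw":{"type":"number"}},"required":["xyz","twist"]}

```bash
mkdir -p pics; ls; python3 - <<'E'
from workcell import *
import cv2
o=get_obs();print(o)
print(grip_depth if not callable(grip_depth) else grip_depth())
for n in("top","side","wrist"):
    m=camera_model(n);print(n,m)
    cv2.imwrite(f"pics/{n}0.png",camera(n))
E
```

```text
pics
{'t': 0.0, 'joints': array([-1.21460799e+00,  3.00492643e-01,  1.52161611e+00,  9.51028860e-06,
        1.32071058e+00, -6.66088775e-02]), 'joint_vel': array([-0.00066255,  0.00144095,  0.00112011, -0.0006217 ,  0.00017812,
        0.00281788]), 'tau': array([ 2.14936779e-05, -5.43495619e+01, -3.61790800e+01, -6.63282481e-05,
        4.01540659e-03, -2.36464894e-05]), 'position': array([ 0.22556685, -0.50130173,  0.19949471]), 'orientation': array([ 9.77738468e-01,  2.09826384e-01, -8.39370559e-05, -6.07586672e-04]), 'contact_force': array([ 0.2347907 , -0.40716565,  0.20514004]), 'torque': array([-0.00441286,  0.04187275, -0.00772665]), 'grip_force': 0.0, 'opening': 0.08530580435336294}
0.0187
top {'fx': 470.29740929861094, 'fy': 470.29740929861094, 'cx': 316.47545428220076, 'cy': 198.91870689104766, 'k1': -0.12982313789881078, 'pose': array([[-0.00595186,  0.99012697, -0.140047  ,  0.43005027],
       [-0.99977557, -0.00304443,  0.02096544, -0.01321195],
       [ 0.02033209,  0.14014035,  0.98992287,  1.01687862],
       [ 0.        ,  0.        ,  0.        ,  1.        ]])}

[... 189 characters left out ...]
,  0.50532418],
       [-0.13039923,  0.74475877, -0.65446956, -0.61696976],
       [ 0.01300894,  0.66133424,  0.74997853,  0.71663577],
       [ 0.        ,  0.        ,  0.        ,  1.        ]])}
wrist {'fx': 308.17533076662045, 'fy': 308.17533076662045, 'cx': 317.2787353965369, 'cy': 200.5804865910175, 'k1': -0.012893931408821365, 'tool_from_camera': array([[ 6.88123276e-05,  9.55461203e-01,  2.95116730e-01,
         7.64789192e-02],
       [ 9.99999938e-01,  3.59552343e-05, -3.49577453e-04,
         2.98718166e-04],
       [-3.44618685e-04,  2.95116736e-01, -9.55461142e-01,
        -1.73461513e-01],
       [ 0.00000000e+00,  0.00000000e+00,  0.00000000e+00,
         1.00000000e+00]])}
```

View pics/top0.png

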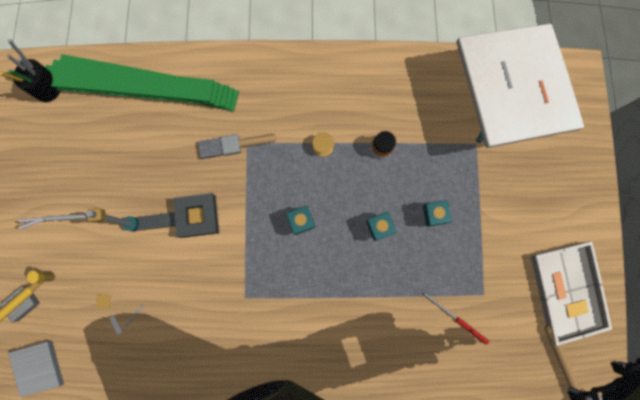

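View pics/side0.png

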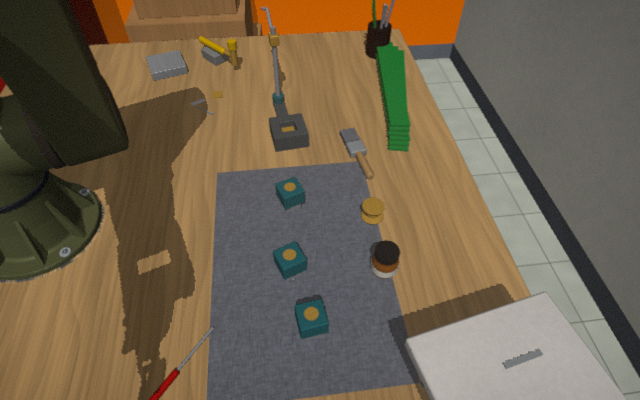

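The top view shows plugs at (300,219), (381,225) and (438,212), and the stand block at (195,215). The jar is at (384,143), the spool at (323,144) and the brush at about (235,145). The side view agrees.

```bash
cat > h.py <<'E'
from workcell import *
import cv2,numpy as np
from scipy.spatial.transform import Rotation as R
def grab(n):
    o=get_obs(); m=camera_model(n)
    if n=="wrist":
        T=np.eye(4);T[:3,:3]=R.from_quat(o["orientation"]).as_matrix();T[:3,3]=o["position"]
        m["pose"]=T@m["tool_from_camera"]
    return camera(n),m,o
def cast(m,px,z):
    px=np.asarray(px,float).reshape(-1,1,2)
    K=np.array([[m["fx"],0,m["cx"]],[0,m["fy"],m["cy"]],[0,0,1]])
    u=cv2.undistortPoints(px,K,np.array([m["k1"],0,0,0,0]))[:,0]
    d=np.c_[u[:,0],-u[:,1],-np.ones(len(u))]@m["pose"][:3,:3].T
    c=m["pose"][:3,3]
    return (c+d*((z-c[2])/d[:,2])[:,None])[:,:2]
def rect(m,cnt,z):
    """min-area rectangle of a contour cast on plane z: centre mm, size mm, angle deg mod 90"""
    p=cast(m,cnt.reshape(-1,2),z)*1000
    (c,s,a)=cv2.minAreaRect(p.astype(np.float32))
    return np.round(c,1),np.round(s,1),round(a%90,1)
def blobs(mask,amin):
    cs,_=cv2.findContours(mask,cv2.RETR_EXTERNAL,cv2.CHAIN_APPROX_NONE)
    return [c for c in cs if cv2.contourArea(c)>amin]
def hsv(im,lo,hi): return cv2.inRange(cv2.cvtColor(im,cv2.COLOR_BGR2HSV),np.array(lo),np.array(hi))
E
python3 - <<'E'
from h import *
for n in("top",):
    im,m,o=grab(n)
    mk=hsv(im,(80,80,30),(100,255,255)); 
    for c in blobs(mk,150):
        x,y,w,h=cv2.boundingRect(c)
        print("teal",(x,y,w,h),rect(m,c,.06))
    mk=hsv(im,(10,120,100),(28,255,255))
    for c in blobs(mk,40):
        x,y,w,h=cv2.boundingRect(c)
        if 280<x<450 and 190<y<250: print("dot",(x,y,w,h),rect(m,c,.06)[0])
    print(im[215,175:220].tolist())
    g=cv2.cvtColor(im,cv2.COLOR_BGR2GRAY);mk=(g<75).astype(np.uint8)*255; mk[:,:174]=0;mk[:,222:]=0;mk[:185]=0;mk[245:]=0
    for c in blobs(mk,300): print("stand",cv2.boundingRect(c),rect(m,c,.04))
    for nm,px,z in(("jar",(384,141),.06),("spool",(323,143),.035)):print(nm,cast(m,px,z))
E
```

```text
teal (367, 212, 29, 28) (array([ 509.6, -164.9]), array([45.9, 50.2]), 20.3)
teal (287, 206, 28, 28) (array([522.7,   0.6]), array([48., 47.]), 20.9)
teal (424, 201, 27, 24) (array([ 535.4, -283.2]), array([46.3, 53.2]), 8.4)
dot (377, 221, 10, 10) [ 510.  -166.6]
dot (295, 215, 11, 10) [5.235e+02 2.000e-01]
dot (434, 208, 10, 10) [ 536.7 -287.3]
[[76, 76, 70], [82, 82, 77], [84, 83, 77], [78, 77, 72], [81, 80, 77], [85, 85, 80], [84, 84, 79], [84, 86, 80], [84, 84, 79], [81, 81, 77], [72, 72, 69], [61, 61, 59], [52, 60, 64], [56, 86, 104], [68, 119, 148], [70, 133, 166], [78, 142, 177], [76, 139, 175], [78, 142, 177], [77, 141, 177], [77, 141, 178], [77, 142, 179], [77, 141, 178], [75, 138, 175], [68, 127, 159], [54, 102, 130], [48, 89, 110], [51, 81, 98], [61, 76, 85], [72, 76, 74], [80, 81, 77], [83, 82, 78], [81, 82, 79], [82, 82, 78], [82, 83, 78], [83, 81, 79], [84, 84, 79], [80, 80, 75], [77, 75, 71], [71, 71, 68], [58, 60, 58], [54, 65, 73], [72, 95, 116], [97, 132, 162], [106, 149, 184]]
jar [[ 0.68830379 -0.1765959 ]]
spool [[ 0.69032941 -0.04875951]]
```

{"fn": "apply_moves", "kwargs": {"xyz": [[0.045, -0.008, 0.006], [0.092, -0.016, 0.012], [0.139, -0.025, 0.018], [0.186, -0.034, 0.025], [0.233, -0.042, 0.031], [0.28, -0.05, 0.037], [0.327, -0.06, 0.044], [0.371, -0.068, 0.05]], "twist": [2, 4, 6, 8, 10, 12, 14, 16], "jaw": 1}}

```text
t: 1.0
position: [0.5375, -0.2856, 0.1496]
orientation: [0.997, 0.071, -0.0, -0.0]
contact_force: [0.4, -0.8, -0.3]
opening: 0.0854
grip_force: 0.0
```

```bash
python3 - <<'E'
from h import *
im,m,o=grab("wrist"); cv2.imwrite("pics/w1.png",im)
hs=cv2.cvtColor(im,cv2.COLOR_BGR2HSV)
mk=hsv(im,(80,80,20),(100,255,255))
for c in blobs(mk,800): print(cv2.boundingRect(c),rect(m,c,.06))
mk=hsv(im,(10,120,90),(28,255,255))
for c in blobs(mk,200):print("dot",cv2.boundingRect(c),rect(m,c,.06))
E
```

```text
(149, 168, 73, 58) (array([ 521.4, -170.7]), array([47.8, 58. ]), 22.2)
(290, 160, 54, 54) (array([ 545. , -283.8]), array([48.2, 46.4]), 8.2)
(0, 129, 53, 54) (array([538.9, -23.1]), array([42.4, 54.6]), 19.9)
dot (121, 374, 42, 26) (array([ 290.4, -120.5]), array([36.1, 47.1]), 8.9)
dot (0, 290, 161, 110) (array([357.9, -28.7]), array([ 85.8, 240.7]), 41.0)
dot (435, 265, 162, 40) (array([ 474.2, -488.3]), array([ 43.8, 158. ]), 7.9)
dot (323, 254, 102, 115) (array([ 414.6, -384.1]), array([ 85.8, 136.2]), 59.4)
dot (168, 190, 25, 22) (array([ 515.9, -165.1]), array([19.6, 21.3]), 26.8)
dot (305, 180, 25, 23) (array([ 541.9, -284.8]), array([19.8, 21.1]), 53.7)
dot (446, 152, 194, 47) (array([ 581.9, -480.5]), array([ 29.6, 179.7]), 2.8)
dot (458, 43, 182, 97) (array([ 648.4, -459.6]), array([ 59.3, 163.5]), 1.8)
dot (354, 0, 133, 43) (array([ 695.9, -345.6]), array([105.8,  26.6]), 80.0)
dot (213, 0, 29, 17) (array([ 672.6, -198. ]), array([ 7.3, 24.3]), 39.5)
```

View pics/w1.png

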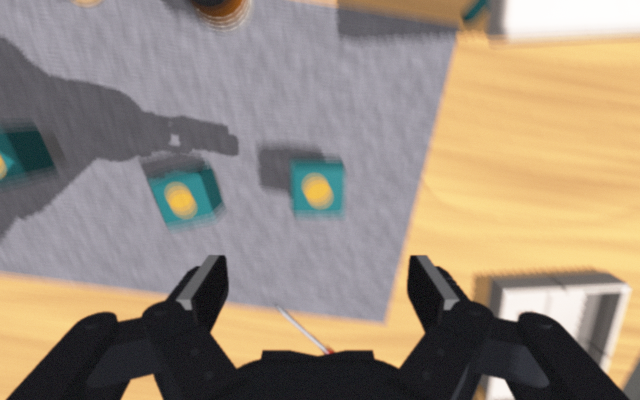

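The wrist view shows the nearest plug at (318,188) and a second at (181,200). Everything is clear for the descent.

{"fn": "apply_moves", "kwargs": {"xyz": [[0.002, 0, 0.02], [0.004, 0, 0.05], [0.005, 0, 0.08], [0.005, 0, 0.105], [0.005, 0, 0.115], [0.005, 0, 0.12], [0.005, 0, 0.12], [0.005, 0, 0.12]], "twist": [0, 0, 0, 0, 0, 0, 0, 0]}}

```text
t: 1.85
position: [0.5416, -0.287, 0.0314]
orientation: [0.997, 0.072, 0.001, 0.001]
contact_force: [0.5, -0.5, -0.1]
opening: 0.0854
grip_force: 0.0
```

{"fn": "apply_moves", "kwargs": {"xyz": [[0, 0, 0], [0, 0, 0], [0, 0, 0], [0, 0, 0], [0, 0, 0], [0, 0, 0], [0, 0, 0], [0, 0, 0]], "twist": [0, 0, 0, 0, 0, 0, 0, 0], "jaw": -1}}

```text
t: 2.65
position: [0.541, -0.2866, 0.0301]
orientation: [0.997, 0.072, -0.0, -0.0]
contact_force: [0.3, -0.5, -0.3]
opening: -0.0001
grip_force: 0.0
```

{"fn": "apply_moves", "kwargs": {"xyz": [[0, 0, -0.005], [0, 0, -0.01], [0, 0, -0.01], [0, 0, -0.01], [0, 0, -0.01], [0, 0, -0.01], [0, 0, -0.01], [0, 0, -0.01]], "twist": [0, 0, 0, 0, 0, 0, 0, 0]}}

```text
t: 3.45
position: [0.541, -0.2866, 0.04]
orientation: [0.997, 0.072, -0.0, -0.0]
contact_force: [0.0, -1.0, 0.5]
opening: 0.0004
grip_force: 0.0
```

The jaws closed to zero, so the grasp missed. I'll look before moving again.

```bash
python3 - <<'E'
from h import *
a,m,o=grab("wrist"); b,_,_=grab("top")
cv2.imwrite("pics/w2.png",np.hstack([cv2.resize(a,(480,300)),cv2.resize(b[120:320,240:560],(320,200)).repeat(1,0) if 0 else cv2.copyMakeBorder(b[150:300,250:500],0,150,0,0,cv2.BORDER_CONSTANT)]))
E
```

```text
(no output)
```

View pics/w2.png

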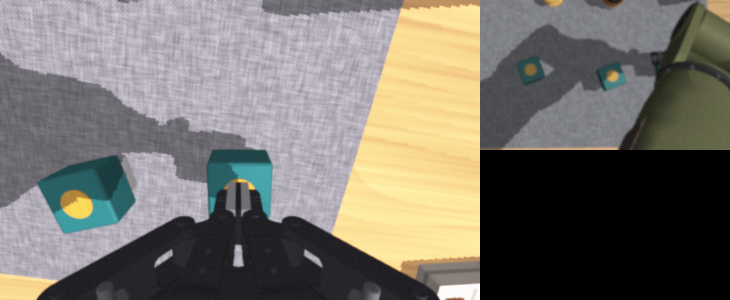

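The wrist view shows the plug's head beyond the closed fingertips, with its dot at full-scale pixel (320,247). I'll measure again now that the arm is at rest.

```bash
python3 - <<'E'
from h import *
for n in("wrist","top","side"):
    im,m,o=grab(n)
    cv2.imwrite(f"pics/{n}2.png",im)
    mk=hsv(im,(80,80,20),(100,255,255))
    for c in blobs(mk,150): print(n,cv2.boundingRect(c),rect(m,c,.06))
    mk=hsv(im,(10,120,90),(28,255,255))
    for c in blobs(mk,30):
        r=rect(m,c,.06)
        if max(r[1])<26:print("dot",cv2.boundingRect(c),r)
    p=np.linalg.inv(m["pose"])@np.r_[o["position"],1]; 
    print("tcp px",m["cx"]+m["fx"]*p[0]/-p[2],m["cy"]+m["fy"]*p[1]/p[2])
print(o["position"],o["joint_vel"].round(3))
s=im[220:380,230:400];cv2.imwrite("pics/s2.png",cv2.resize(s,None,fx=3,fy=3))
E
```

```text
wrist (50, 208, 130, 103) (array([ 518.4, -177.4]), array([52.3, 66. ]), 21.4)
wrist (276, 200, 87, 92) (array([ 543.3, -287.1]), array([54.6, 46.5]), 7.9)
dot (81, 254, 43, 37) (array([ 510.4, -168.1]), array([23. , 23.9]), 8.4)
dot (308, 239, 31, 15) (array([ 545.9, -290.1]), array([17.7,  5.4]), 73.3)
tcp px 317.2239948541313 236.47752532355418
top (367, 212, 29, 28) (array([ 509.2, -165.1]), array([45.6, 48.9]), 21.4)
top (287, 206, 27, 29) (array([5.224e+02, 2.000e-01]), array([47.2, 45. ]), 20.5)
dot (378, 221, 9, 10) (array([ 510. , -167.6]), array([16.6, 18.6]), 88.7)
dot (296, 215, 9, 10) (array([5.231e+02, 4.000e-01]), array([16.3, 18.5]), 89.9)
tcp px 436.7739302335524 211.38070681321477
side (295, 302, 34, 37) (array([ 535. , -295.7]), array([48.4, 59.9]), 8.3)
side (274, 254, 17, 25) (array([ 494.7, -189.3]), array([17.6, 56.3]), 19.0)
dot (304, 309, 11, 11) (array([ 530.7, -290.8]), array([10.2, 22.2]), 31.7)
tcp px 314.34640811008643 317.7772453955528
[ 0.54104024 -0.28661871  0.04005373] [-0.     0.    -0.    -0.002  0.001 -0.   ]
```

View pics/s2.png

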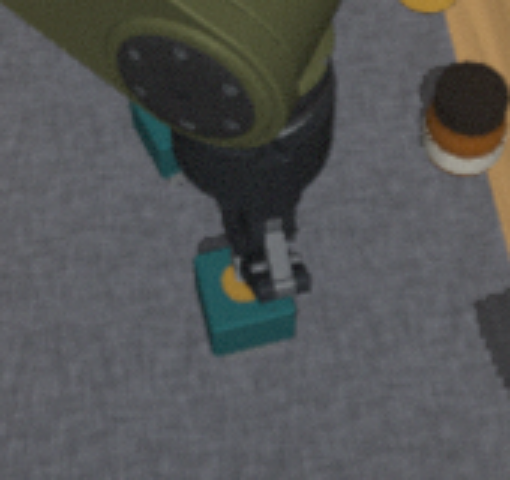

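```bash
python3 - <<'E'
import cv2,numpy as np
w=cv2.imread("pics/wrist2.png")[190:330,240:400];s=cv2.imread("pics/side2.png")[280:350,280:360]
cv2.imwrite("pics/c3.png",np.hstack([cv2.resize(w,(400,350),interpolation=0),cv2.resize(s,(400,350),interpolation=0)]))
E
```

```text
(no output)
```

View pics/c3.png

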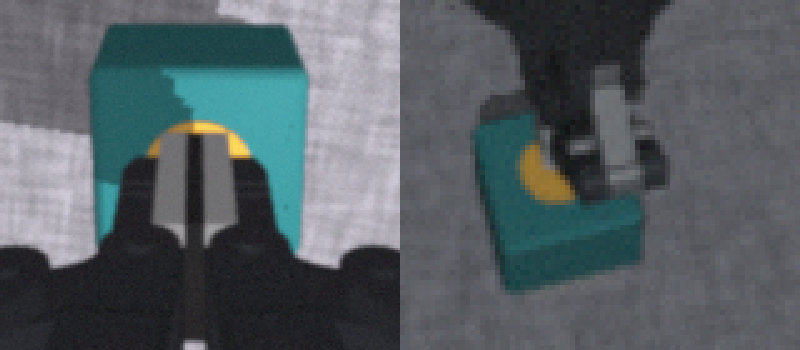

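The crop shows the closed fingertip at wrist row 243, column 317 and at about side (323,320). It looks to be above the head's top, so I'll triangulate it.

```bash
python3 - <<'E'
from h import *
m={}
for n in("wrist","side"): _,m[n],o=grab(n)
for z in np.arange(.03,.11,.01): print(round(z,3),cast(m["wrist"],(317,243),z)[0].round(4),cast(m["side"],(323,320),z)[0].round(4),cast(m["side"],(323,312),z)[0].round(4))
print(o["tau"],o["opening"])
E
```

```text
0.03 [ 0.532  -0.2878] [ 0.5556 -0.2877] [ 0.5575 -0.2731]
0.04 [ 0.5367 -0.2871] [ 0.5549 -0.2925] [ 0.5567 -0.2781]
0.05 [ 0.5413 -0.2864] [ 0.5541 -0.2973] [ 0.556  -0.2831]
0.06 [ 0.5459 -0.2858] [ 0.5534 -0.3021] [ 0.5552 -0.2881]
0.07 [ 0.5505 -0.2851] [ 0.5527 -0.3069] [ 0.5545 -0.2932]
0.08 [ 0.5551 -0.2845] [ 0.552  -0.3117] [ 0.5537 -0.2982]
0.09 [ 0.5597 -0.2838] [ 0.5512 -0.3165] [ 0.5529 -0.3032]
0.1 [ 0.5644 -0.2831] [ 0.5505 -0.3213] [ 0.5522 -0.3082]
[-2.92348013e-04 -6.64877701e+01 -3.16591251e+01  2.72245143e-05
  5.70982447e-04 -7.47554765e-06] 0.00024264606954583093
```

The rays meet near z≈0.07, so the fingertips sit about 30 mm above the reported TCP, and the fingers closed just over the head. I'll open and go lower in checked steps. Open fingers stand well back, so this is safe.

{"fn": "apply_moves", "kwargs": {"xyz": [[0, 0, -0.02], [-0.003, 0.001, -0.04], [-0.003, 0.001, -0.04], [-0.003, 0.001, -0.04], [-0.003, 0.001, -0.04], [-0.003, 0.001, -0.04], [-0.003, 0.001, -0.04], [-0.003, 0.001, -0.04]], "twist": [0, 0, 0, 0, 0, 0, 0, 0], "jaw": 1}}

```text
t: 4.6
position: [0.5381, -0.2879, 0.0797]
orientation: [0.997, 0.072, -0.0, -0.0]
contact_force: [0.2, -0.7, 0.4]
opening: 0.0853
grip_force: 0.0
```

{"fn": "apply_moves", "kwargs": {"xyz": [[0, 0, 0.02], [0, 0, 0.04], [0, 0, 0.053], [0, 0, 0.058], [0, 0, 0.063], [0, 0, 0.066], [0, 0, 0.068], [0, 0, 0.068]], "twist": [0, 0, 0, 0, 0, 0, 0, 0]}}

```text
t: 5.4
position: [0.5383, -0.2881, 0.0123]
orientation: [0.997, 0.072, 0.0, 0.0]
contact_force: [-0.9, 0.4, -0.2]
opening: 0.0856
grip_force: 0.0
```

{"fn": "apply_moves", "kwargs": {"xyz": [[0, 0, 0.003], [0, 0, 0.006], [0, 0, 0.009], [0, 0, 0.01], [0, 0, 0.01], [0, 0, 0.01], [0, 0, 0.01], [0, 0, 0.01]], "twist": [0, 0, 0, 0, 0, 0, 0, 0]}}

```text
t: 6.2
position: [0.5383, -0.288, 0.0022]
orientation: [0.997, 0.072, 0.0, 0.0]
contact_force: [0.1, -0.1, -0.9]
opening: 0.0855
grip_force: 0.0
```

{"fn": "apply_moves", "kwargs": {"xyz": [[0, 0, 0], [0, 0, 0], [0, 0, 0], [0, 0, 0], [0, 0, 0], [0, 0, 0], [0, 0, 0], [0, 0, 0]], "twist": [0, 0, 0, 0, 0, 0, 0, 0], "jaw": 0}}

```text
t: 7.0
position: [0.5384, -0.2881, 0.0024]
orientation: [0.997, 0.072, 0.0, 0.0]
contact_force: [0.3, 1.4, 5.1]
opening: 0.0474
grip_force: 63.5
```

Gripped at 47 mm. Next I'll lift and weigh it.

{"fn": "apply_moves", "kwargs": {"xyz": [[0, 0, -0.004], [0, 0, -0.01], [0, 0, -0.02], [0, 0, -0.02], [0, 0, -0.02], [0, 0, -0.02], [0, 0, -0.02], [0, 0, -0.02]], "twist": [0, 0, 0, 0, 0, 0, 0, 0]}}

```text
t: 7.8
position: [0.5381, -0.288, 0.0218]
orientation: [0.997, 0.072, -0.0, -0.0]
contact_force: [-0.1, -0.4, -4.0]
opening: 0.047
grip_force: 62.6
```

```bash
python3 - <<'E'
from h import *
for i in range(2):
    im,m,o=grab("side");print(o["contact_force"].round(2))
cv2.imwrite("pics/s4.png",cv2.resize(im[270:360,260:380],None,fx=4,fy=4))
E
```

```text
[-0.07 -0.39 -4.04]
[-0.81 -0.45 -4.36]
```

View pics/s4.png

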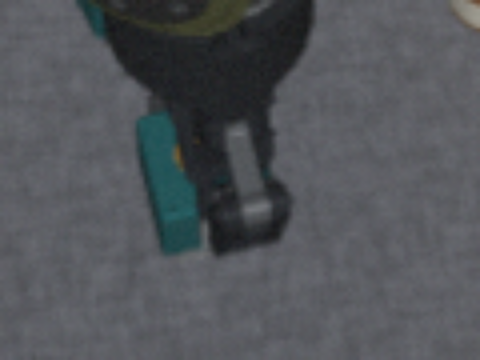

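It weighs about 4.2 N, so this is the lead-filled plug. The side view also suggests the fingers grip it off-centre in x, so I'll check that against the calibration.

```bash
python3 - <<'E'
from h import *
m=camera_model("side"); im=cv2.imread("pics/side0.png")
mk=hsv(im,(10,110,80),(28,255,255))
for c in blobs(mk,30):
    r=rect(m,c,.06)
    if max(r[1])<40 and 270<cv2.boundingRect(c)[0]<320:print("side0 dot",cv2.boundingRect(c),r)
im,m,o=grab("wrist"); cv2.imwrite("pics/w5.png",im)
mk=hsv(im,(80,80,20),(100,255,255))
for c in blobs(mk,300): print(cv2.boundingRect(c),rect(m,c,.0794))
mk=hsv(im,(10,120,90),(28,255,255))
for c in blobs(mk,20):
  if cv2.boundingRect(c)[1]<300: print("dot",cv2.boundingRect(c),rect(m,c,.0794))
print(o["position"])
cv2.imwrite("pics/w5c.png",cv2.resize(im[150:330,220:420],None,fx=3,fy=3))
E
```

```text
side0 dot (304, 307, 15, 13) (array([ 535.6, -287.4]), array([21.6, 22.2]), 36.4)
side0 dot (283, 249, 13, 11) (array([ 508.7, -167.3]), array([22. , 21.8]), 85.0)
side0 dot (284, 183, 12, 8) (array([ 5.228e+02, -2.000e-01]), array([19.8, 22.6]), 83.2)
(262, 216, 112, 119) (array([ 543.7, -287.2]), array([57.2, 47.5]), 8.2)
(17, 212, 148, 116) (array([ 532.6, -192.6]), array([44.8, 58.4]), 21.6)
dot (290, 269, 55, 48) (array([ 536.8, -288.1]), array([23.6, 23.5]), 8.2)
dot (52, 265, 47, 41) (array([ 525.3, -183.4]), array([19.9, 20.4]), 86.0)
[ 0.53814303 -0.28798428  0.02192664]
```

View pics/w5c.png

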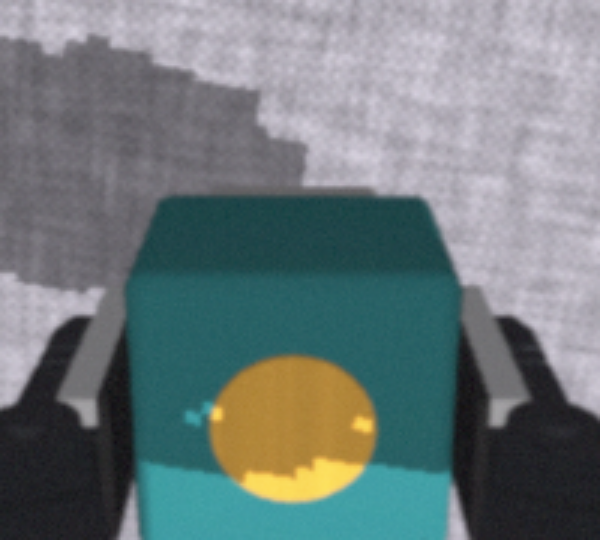

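The plug's dot centres at (536.8, -288.1), and the pads sit about 11 mm towards +x. I'll set it down and regrip centred so the pressing force doesn't tilt it.

{"fn": "apply_moves", "kwargs": {"xyz": [[0, 0, 0.007], [0, 0, 0.014], [0, 0, 0.018], [0, 0, 0.02], [0, 0, 0.02], [0, 0, 0.02], [0, 0, 0.02], [0, 0, 0.02]], "twist": [0, 0, 0, 0, 0, 0, 0, 0]}}

```text
t: 8.75
position: [0.5382, -0.2879, 0.0024]
orientation: [0.997, 0.072, -0.0, -0.0]
contact_force: [-4.2, 2.8, 5.8]
opening: 0.0468
grip_force: 63.4
```

{"fn": "apply_moves", "kwargs": {"xyz": [[0, 0, 0], [0, 0, 0], [0, 0, 0], [0, 0, 0], [-0.003, 0, 0], [-0.007, 0, 0], [-0.011, 0, 0], [-0.011, 0, 0]], "twist": [0, 0, 0, 0, 0, 0, 0, 0], "jaw": 0.9}}

```text
t: 9.55
position: [0.5268, -0.2897, 0.0021]
orientation: [0.997, 0.072, -0.0, -0.0]
contact_force: [-0.5, 0.1, -0.8]
opening: 0.0809
grip_force: 0.0
```

{"fn": "apply_moves", "kwargs": {"xyz": [[0, 0, 0], [0, 0, 0], [0, 0, 0], [0, 0, 0], [0, 0, 0], [0, 0, 0], [0, 0, 0], [0, 0, 0]], "twist": [0, 0, 0, 0, 0, 0, 0, 0], "jaw": 0}}

```text
t: 10.35
position: [0.5275, -0.2896, 0.0024]
orientation: [0.997, 0.072, 0.0, 0.0]
contact_force: [-1.3, 0.1, 5.0]
opening: 0.0468
grip_force: 63.4
```

{"fn": "apply_moves", "kwargs": {"xyz": [[0, 0, -0.004], [0, 0, -0.015], [0, 0, -0.035], [0, 0, -0.06], [0, 0, -0.08], [0, 0, -0.08], [0, 0, -0.08], [0, 0, -0.08]], "twist": [0, 0, 0, 0, 0, 0, 0, 0]}}

```text
t: 11.15
position: [0.5267, -0.2892, 0.0807]
orientation: [0.997, 0.072, -0.001, -0.001]
contact_force: [-0.1, 0.0, -4.7]
opening: 0.0468
grip_force: 62.7
```

```bash
python3 - <<'E'
from h import *
im,m,o=grab("wrist"); z=o["position"][2]+.0576; cv2.imwrite("pics/w6.png",im)
print(o["position"],R.from_quat(o["orientation"]).as_matrix()[:2,0],o["contact_force"],o["opening"])
mk=hsv(im,(80,80,20),(100,255,255))
for c in blobs(mk,300): print(cv2.boundingRect(c),rect(m,c,z))
mk=hsv(im,(10,120,90),(28,255,255))
for c in blobs(mk,100):
    r=rect(m,c,z)
    if max(r[1])<30:print("dot",cv2.boundingRect(c),r)
# stand: dark block, from top camera; block top contour & hole
im,m,o=grab("top"); cv2.imwrite("pics/t6.png",im)
g=cv2.cvtColor(im,cv2.COLOR_BGR2GRAY); s=cv2.cvtColor(im,cv2.COLOR_BGR2HSV)[...,1]
mk=((g<100)&(s<60)).astype(np.uint8)*255; mk[:,:172]=0;mk[:,222:]=0;mk[:188]=0;mk[242:]=0
for c in blobs(mk,300): print("stand",cv2.boundingRect(c),rect(m,c,.04))
mk=hsv(im,(8,100,80),(28,255,255));mk[:,:180]=0;mk[:,210:]=0;mk[:200]=0;mk[232:]=0
for c in blobs(mk,30): print("hole",cv2.boundingRect(c),rect(m,c,.04),rect(m,c,.026))
E
```

```text
[ 0.52670332 -0.28921244  0.08067823] [0.98971192 0.14306439] [-0.06272563  0.00627374 -4.70435927] 0.046798300873960086
(261, 195, 114, 120) (array([ 542.1, -287. ]), array([55.1, 47.4]), 8.3)
(95, 172, 104, 85) (array([ 551. , -217.4]), array([29.4, 37. ]), 21.4)
dot (564, 352, 22, 28) (array([ 502.6, -416.4]), array([16.8,  9.3]), 12.1)
dot (290, 245, 56, 51) (array([ 536.4, -288. ]), array([23.9, 23.4]), 8.3)
dot (120, 206, 35, 33) (array([ 547.7, -212.6]), array([13.9, 13.6]), 45.1)
dot (503, 0, 65, 6) (array([ 645.4, -344.9]), array([ 1.5, 21.4]), 8.8)
stand (172, 195, 46, 42) (array([533.6, 223.8]), array([81.3, 94.7]), 6.4)
hole (188, 207, 16, 17) (array([535., 221.]), array([33.5, 31.4]), 8.6) (array([536.5, 224.3]), array([34. , 31.9]), 8.6)
```

{"fn": "apply_moves", "kwargs": {"xyz": [[0, -0.01, -0.02], [-0.001, -0.035, -0.045], [-0.002, -0.065, -0.065], [-0.004, -0.1, -0.07], [-0.005, -0.14, -0.07], [-0.007, -0.18, -0.07], [-0.009, -0.22, -0.07], [-0.01, -0.26, -0.07]], "twist": [0, 0, 0, 0, 0, 0, 0, 0]}}

```text
t: 12.05
position: [0.4794, -0.0322, 0.1516]
orientation: [0.997, 0.072, -0.0, -0.0]
contact_force: [0.4, 0.0, -4.6]
opening: 0.0473
grip_force: 63.6
```

{"fn": "apply_moves", "kwargs": {"xyz": [[-0.001, -0.04, 0], [-0.003, -0.08, 0], [-0.004, -0.12, 0], [-0.006, -0.16, 0], [-0.007, -0.195, 0], [-0.008, -0.22, 0], [-0.009, -0.235, 0], [-0.009, -0.243, 0]], "twist": [0, 0, 0, 0, 0, 0, 0, 0]}}

```text
t: 12.85
position: [0.436, 0.2066, 0.1515]
orientation: [0.997, 0.072, -0.001, 0.0]
contact_force: [0.2, -0.2, -4.8]
opening: 0.0468
grip_force: 63.5
```

{"fn": "apply_moves", "kwargs": {"xyz": [[0, 0, 0], [0, 0, 0], [0, 0, 0], [0, 0, 0], [0, 0, 0], [0, 0, 0], [0, 0, 0], [0, 0, 0]], "twist": [0, 0, 0, 0, 0, 0, 0, 0]}}

```text
t: 13.65
position: [0.4366, 0.2055, 0.1521]
orientation: [0.997, 0.072, 0.0, -0.0]
contact_force: [1.1, 0.0, -4.3]
opening: 0.0473
grip_force: 63.5
```

```bash
python3 - <<'E'
from h import *
im,m,o=grab("wrist"); cv2.imwrite("pics/w7.png",im)
print(o["position"],R.from_quat(o["orientation"]).as_matrix()[:2,0],o["joint_vel"].round(3))
g=cv2.cvtColor(im,cv2.COLOR_BGR2GRAY); s=cv2.cvtColor(im,cv2.COLOR_BGR2HSV)[...,1]
mk=((g<110)&(s<70)).astype(np.uint8)*255; mk[190:]=0
for c in blobs(mk,1500): print("stand",cv2.boundingRect(c),rect(m,c,.04))
mk=hsv(im,(8,90,60),(28,255,255))
for c in blobs(mk,300):
    r=rect(m,c,.04)
    if max(r[1])<60: print("hole/dot",cv2.boundingRect(c),r,rect(m,c,o["position"][2]+.0576))
E
```

```text
[0.43658383 0.20548439 0.15211883] [0.98971942 0.14302264] [ 0.001 -0.001 -0.001 -0.001  0.001  0.001]
stand (467, 88, 76, 74) (array([515.9,  43.9]), array([72.1, 65.8]), 20.7)
stand (292, 51, 47, 50) (array([536.3, 222.2]), array([39.7, 39.4]), 7.5)
hole/dot (290, 245, 56, 51) (array([349.3, 192.6]), array([58.8, 57.8]), 8.2) (array([446.2, 206.8]), array([23.9, 23.4]), 8.2)
hole/dot (558, 116, 29, 29) (array([525.2, -16.8]), array([25.4, 25.3]), 60.3) (array([517.5, 121.8]), array([10.3, 10.3]), 60.3)
```

View pics/w7.png

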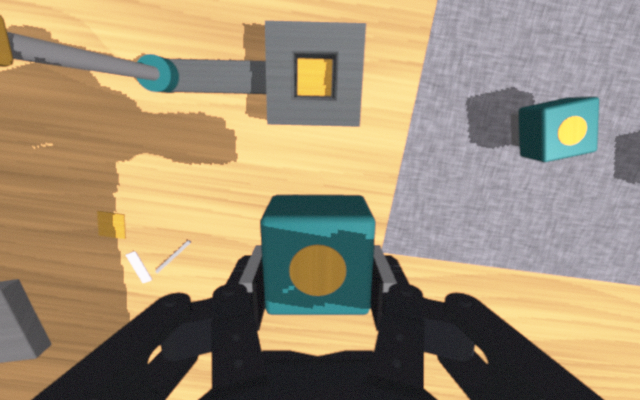

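The view shows the block at roughly (266–365, 22–126) and the hole at (292–338, 51–100), with brass inside. The held plug's dot is at (318,270). I'll refine the block outline next.

```bash
python3 - <<'E'
from h import *
_,m,o=grab("wrist"); im=cv2.imread("pics/w7.png")
hs=cv2.cvtColor(im,cv2.COLOR_BGR2HSV); g=hs[...,2]
print(hs[35,310],hs[110,310],hs[75,350],hs[60,297],hs[75,250])
for smax in(50,70):
  mk=((hs[...,1]<smax)).astype(np.uint8)*255; mk[:10]=0;mk[140:]=0;mk[:,:264]=0;mk[:,385:]=0
  mk=cv2.morphologyEx(mk,cv2.MORPH_OPEN,np.ones((5,5)))
  for c in blobs(mk,3000): print("block",cv2.boundingRect(c),rect(m,c,.04))
for t in(60,75,85,95):
  mk=((g<t)).astype(np.uint8)*255; mk[:40]=0;mk[112:]=0;mk[:,:280]=0;mk[:,350:]=0
  for c in blobs(mk,800): print("hole",t,cv2.boundingRect(c),rect(m,c,.04))
E
```

```text
[105  16 131] [102  10 124] [120  11 135] [ 18 140 171] [105  16 129]
block (264, 21, 101, 105) (array([536.5, 223.8]), array([82.7, 85. ]), 7.0)
block (264, 21, 102, 105) (array([536.5, 223.7]), array([83.2, 85.2]), 6.9)
```

{"fn": "apply_moves", "kwargs": {"xyz": [[0.02, -0.001, 0], [0.045, -0.001, 0.005], [0.07, -0.002, 0.02], [0.085, -0.003, 0.045], [0.0915, -0.003, 0.07], [0.0915, -0.003, 0.09], [0.0915, -0.003, 0.1], [0.0915, -0.003, 0.103]], "twist": [0.2, 0.4, 0.6, 0.9, 0.9, 0.9, 0.9, 0.9]}}

```text
t: 14.55
position: [0.5263, 0.2215, 0.0482]
orientation: [0.998, 0.064, -0.001, 0.0]
contact_force: [-0.2, -0.4, -3.5]
opening: 0.047
grip_force: 63.4
```

```bash
python3 - <<'E'
from h import *
camera("top")
im,m,o=grab("wrist"); cv2.imwrite("pics/w8.png",im)
print(o["position"],R.from_quat(o["orientation"]).as_matrix()[:2,0],o["joint_vel"].round(3),o["contact_force"])
Ti=lambda p:(R.from_quat(o["orientation"]).as_matrix().T@np.r_[p[0]-o["position"][0],p[1]-o["position"][1],0])[:2]*1000
hs=cv2.cvtColor(im,cv2.COLOR_BGR2HSV)
mk=hsv(im,(10,120,60),(28,255,255))
for c in blobs(mk,300):
    r=rect(m,c,o["position"][2]+.0576)
    if max(r[1])<30: print("dot",cv2.boundingRect(c),r)
mk=((hs[...,1]<60)&(hs[...,2]>70)).astype(np.uint8)*255; 
mk=cv2.morphologyEx(mk,cv2.MORPH_OPEN,np.ones((5,5)))
for c in blobs(mk,1500): print("block",cv2.boundingRect(c),rect(m,c,.04))
# block edge lines: print saturation transitions along rows
for r in range(100,260,20):
    row=(hs[r,:,1]<60); x=np.where(np.diff(row.astype(int)))[0]; print(r,x[(x>150)&(x<500)])
E
```

```text
[0.52653003 0.22154507 0.04871247] [0.99183197 0.1275497 ] [ 0.    -0.023 -0.014 -0.001  0.018  0.   ] [ 1.13232447  0.48172718 -4.77436655]
dot (290, 245, 56, 51) (array([536.2, 222.7]), array([23.9, 23.4]), 7.3)
dot (227, 221, 25, 24) (array([549.4, 256.7]), array([10.1,  9.6]), 7.2)
block (0, 201, 108, 69) (array([503. , 395.2]), array([16.1, 93.2]), 33.4)
block (129, 148, 266, 144) (array([526.6, 253.5]), array([ 96.9, 167.2]), 7.3)
block (429, 0, 211, 400) (array([525.8,  79. ]), array([308.1, 141.8]), 24.8)
100 [481]
120 [475]
140 [470]
160 [247 387 464]
180 [386 459]
200 [269 364 384 454]
220 [243 244 245 246 249 259 374 383 448]
240 [252 260 374 381 443]
```

View pics/w8.png

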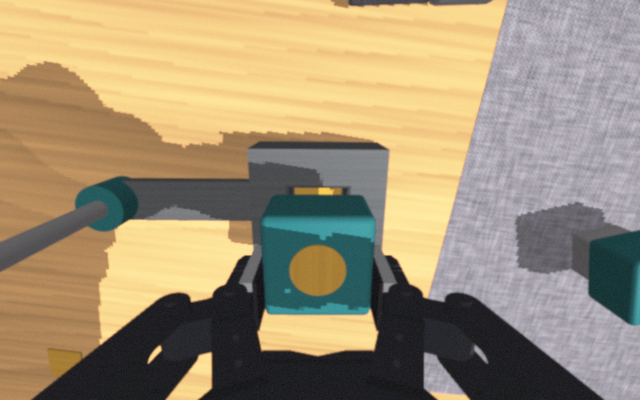

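The view shows the plug over the block. The block's front edge is at row 149, columns 248–388, and the hole's far edge is at about row 186, columns 288–349. I'll convert these to offsets.

```bash
python3 - <<'E'
from h import *
_,m,o=grab("wrist"); im=cv2.imread("pics/w8.png"); hs=cv2.cvtColor(im,cv2.COLOR_BGR2HSV)
A=R.from_quat(o["orientation"]).as_matrix()
T=lambda px:((np.c_[cast(m,px,.04),np.full(len(px),o["position"][2])]-o["position"])@A)[:,:2]*1000
f=hs[...,2].astype(float)
def edge(a):  # strongest gradient, sub-pixel
    g=np.abs(np.gradient(cv2.GaussianBlur(a.reshape(1,-1),(5,1),0)[0]));i=g.argmax();return i+0.5*(g[i-1]-g[i+1])/(g[i-1]-2*g[i]+g[i+1])
rows=range(155,190,5); s=hs[...,1].astype(float)
L=[(238+edge(s[r,238:260].copy()),r) for r in (152,155,158,161)]; Rr=[(378+edge(s[r,378:400].copy()),r) for r in rows]
F=[(c,143+edge(f[143:160,c].copy())) for c in range(330,380,8)]
H=[(c,180+edge(f[180:192,c].copy())) for c in range(298,345,6)]
for n,e in zip("LRFH",(L,Rr,F,H)): print(n,np.round(e,1)[::3].tolist(),T(np.array(e)).round(1).tolist())
for r in(187,189,191,193): print(r,f[r,284:356].astype(int).tolist())
E
```

```text
L [[246.8, 152.0], [247.4, 161.0]] [[50.2, -41.8], [48.4, -41.8], [46.6, -41.8], [44.8, -41.8]]
R [[388.3, 155.0], [387.2, 170.0], [386.0, 185.0]] [[48.4, 42.3], [45.4, 42.3], [42.4, 42.2], [39.3, 42.2], [36.2, 42.2], [33.1, 42.2], [30.0, 42.1]]
F [[330.0, 148.7], [354.0, 149.1], [378.0, 149.1]] [[52.1, 7.5], [52.1, 12.3], [52.0, 17.0], [51.9, 21.7], [51.9, 26.5], [51.9, 31.2], [51.9, 35.9]]
H [[298.0, 187.2], [316.0, 187.4], [334.0, 188.0]] [[28.6, -11.8], [28.5, -8.1], [28.5, -4.5], [28.5, -0.8], [28.6, 2.9], [28.5, 6.6], [28.1, 10.3], [28.1, 14.0]]
187 [76, 71, 67, 67, 62, 60, 58, 59, 63, 69, 87, 109, 111, 109, 110, 108, 105, 105, 107, 106, 104, 102, 105, 104, 107, 103, 105, 100, 106, 104, 104, 103, 103, 106, 119, 147, 158, 157, 158, 159, 162, 161, 158, 155, 154, 138, 116, 105, 104, 109, 109, 110, 110, 110, 112, 106, 106, 97, 89, 84, 86, 86, 84, 87, 85, 96, 110, 125, 132, 132, 136, 135]
189 [76, 74, 68, 65, 60, 57, 50, 56, 54, 74, 117, 156, 163, 164, 169, 165, 166, 167, 165, 165, 165, 167, 165, 166, 165, 163, 164, 167, 166, 166, 165, 168, 163, 175, 210, 241, 247, 247, 246, 247, 247, 246, 247, 247, 246, 238, 211, 193, 190, 184, 169, 162, 161, 164, 165, 164, 154, 131, 85, 54, 47, 50, 55, 67, 84, 99, 108, 128, 128, 129, 131, 132]
191 [79, 78, 72, 66, 65, 53, 51, 48, 56, 74, 115, 158, 167, 166, 164, 165, 166, 168, 165, 168, 168, 168, 167, 168, 168, 167, 169, 165, 167, 166, 166, 162, 169, 176, 208, 241, 248, 248, 247, 248, 247, 248, 248, 247, 247, 247, 247, 246, 236, 205, 172, 165, 167, 162, 165, 163, 152, 122, 82, 54, 45, 47, 55, 73, 88, 100, 113, 132, 133, 132, 133, 134]
193 [80, 77, 73, 69, 63, 59, 51, 54, 60, 71, 106, 143, 156, 154, 158, 155, 155, 156, 155, 157, 157, 158, 160, 157, 155, 158, 154, 157, 156, 157, 155, 153, 154, 163, 198, 235, 240, 241, 242, 243, 241, 241, 241, 242, 241, 241, 241, 240, 228, 180, 160, 156, 157, 159, 159, 157, 146, 111, 78, 53, 51, 53, 59, 76, 87, 98, 108, 122, 132, 127, 130, 131]
```

The block centre in tool axes is (10.0, 0.2) mm and the plug is at (9.8, 0.2), with yaw matched. Descending gently.

{"fn": "apply_moves", "kwargs": {"xyz": [[0, 0, 0.002], [0, 0, 0.004], [0, 0, 0.005], [0, 0, 0.006], [0, 0, 0.007], [0, 0, 0.008], [0, 0, 0.009], [0, 0, 0.01]], "twist": [0, 0, 0, 0, 0, 0, 0, 0]}}

```text
t: 15.5
position: [0.5267, 0.2216, 0.039]
orientation: [0.998, 0.064, -0.0, 0.0]
contact_force: [-0.5, 0.8, -3.3]
opening: 0.0469
grip_force: 63.4
```

{"fn": "apply_moves", "kwargs": {"xyz": [[0, 0, 0.001], [0, 0, 0.002], [0, 0, 0.003], [0, 0, 0.004], [0, 0, 0.005], [0, 0, 0.006], [0, 0, 0.007], [0, 0, 0.007]], "twist": [0, 0, 0, 0, 0, 0, 0, 0]}}

```text
t: 16.3
position: [0.5266, 0.2215, 0.0319]
orientation: [0.998, 0.064, -0.0, 0.0]
contact_force: [0.6, -0.4, -4.1]
opening: 0.0465
grip_force: 63.4
```

{"fn": "apply_moves", "kwargs": {"xyz": [[0, 0, 0.001], [0, 0, 0.001], [0, 0, 0.002], [0, 0, 0.002], [0, 0, 0.003], [0, 0, 0.003], [0, 0, 0.004], [0, 0, 0.004]], "twist": [0, 0, 0, 0, 0, 0, 0, 0]}}

```text
t: 17.1
position: [0.5266, 0.2215, 0.0279]
orientation: [0.998, 0.064, -0.0, 0.0]
contact_force: [-1.5, -0.0, -4.3]
opening: 0.0468
grip_force: 63.4
```

{"fn": "apply_moves", "kwargs": {"xyz": [[0, 0, 0.0005], [0, 0, 0.001], [0, 0, 0.0015], [0, 0, 0.002], [0, 0, 0.0025], [0, 0, 0.003], [0, 0, 0.0035], [0, 0, 0.004]], "twist": [0, 0, 0, 0, 0, 0, 0, 0]}}

```text
t: 17.9
position: [0.5269, 0.2216, 0.0252]
orientation: [0.998, 0.064, 0.0, -0.0]
contact_force: [-6.2, -2.5, 9.8]
opening: 0.047
grip_force: 65.0
```

{"fn": "apply_moves", "kwargs": {"xyz": [[0, 0, 0.0005], [0, 0, 0.001], [0, 0, 0.0015], [0, 0, 0.002], [0, 0, 0.0025], [0, 0, 0.003], [0, 0, 0.0035], [0, 0, 0.0035]], "twist": [0, 0, 0, 0, 0, 0, 0, 0]}}

```text
t: 18.7
position: [0.5268, 0.2216, 0.0216]
orientation: [0.998, 0.064, 0.0, -0.0]
contact_force: [-5.5, -2.6, 8.7]
opening: 0.047
grip_force: 65.0
```

The shoe is moving: a 14 N push less the plug's weight. I'll continue in small steps until it stops.

{"fn": "apply_moves", "kwargs": {"xyz": [[0, 0, 0.0005], [0, 0, 0.001], [0, 0, 0.0015], [0, 0, 0.002], [0, 0, 0.002], [0, 0, 0.002], [0, 0, 0.002], [0, 0, 0.002]], "twist": [0, 0, 0, 0, 0, 0, 0, 0]}}

```text
t: 19.5
position: [0.5268, 0.2216, 0.0196]
orientation: [0.998, 0.064, 0.0, -0.0]
contact_force: [-6.8, -2.1, 8.7]
opening: 0.0471
grip_force: 65.0
```

{"fn": "apply_moves", "kwargs": {"xyz": [[0, 0, 0.0005], [0, 0, 0.0005], [0, 0, 0.001], [0, 0, 0.001], [0, 0, 0.001], [0, 0, 0.001], [0, 0, 0.001], [0, 0, 0.001]], "twist": [0, 0, 0, 0, 0, 0, 0, 0]}}

```text
t: 20.3
position: [0.5268, 0.2216, 0.0186]
orientation: [0.998, 0.064, 0.0, -0.0]
contact_force: [-5.7, -2.6, 8.9]
opening: 0.047
grip_force: 65.0
```

{"fn": "apply_moves", "kwargs": {"xyz": [[0, 0, 0.0003], [0, 0, 0.0005], [0, 0, 0.0008], [0, 0, 0.001], [0, 0, 0.001], [0, 0, 0.001], [0, 0, 0.001], [0, 0, 0.001]], "twist": [0, 0, 0, 0, 0, 0, 0, 0]}}

```text
t: 21.1
position: [0.5269, 0.2216, 0.0183]
orientation: [0.998, 0.064, 0.0, -0.0]
contact_force: [-11.2, -4.4, 18.7]
opening: 0.0473
grip_force: 66.3
```

{"fn": "apply_moves", "kwargs": {"xyz": [[0, 0, 0.0003], [0, 0, 0.0006], [0, 0, 0.0008], [0, 0, 0.001], [0, 0, 0.001], [0, 0, 0.001], [0, 0, 0.001], [0, 0, 0.001]], "twist": [0, 0, 0, 0, 0, 0, 0, 0]}}

```text
t: 21.9
position: [0.5269, 0.2216, 0.0183]
orientation: [0.998, 0.064, 0.0, -0.0]
contact_force: [-16.6, -6.0, 30.8]
opening: 0.0475
grip_force: 67.7
```

It has hit a hard stop: force rises with no motion. I'll relieve the preload, open and retreat.

{"fn": "apply_moves", "kwargs": {"xyz": [[0, 0, -0.0005], [0, 0, -0.001], [0, 0, -0.0015], [0, 0, -0.0018], [0, 0, -0.0018], [0, 0, -0.0018], [0, 0, -0.0018], [0, 0, -0.0018]], "twist": [0, 0, 0, 0, 0, 0, 0, 0]}}

```text
t: 22.7
position: [0.5268, 0.2216, 0.0184]
orientation: [0.998, 0.064, 0.0, -0.0]
contact_force: [-6.1, -2.3, 9.2]
opening: 0.0471
grip_force: 64.9
```

{"fn": "apply_moves", "kwargs": {"xyz": [[0, 0, 0], [0, 0, 0], [0, 0, 0], [0, 0, 0], [0, 0, 0], [0, 0, 0], [0, 0, 0], [0, 0, 0]], "twist": [0, 0, 0, 0, 0, 0, 0, 0], "jaw": 0.9}}

```text
t: 23.5
position: [0.5267, 0.2216, 0.0174]
orientation: [0.998, 0.064, 0.0, -0.0]
contact_force: [-0.9, 0.3, 0.3]
opening: 0.0812
grip_force: 0.0
```

{"fn": "apply_moves", "kwargs": {"xyz": [[0, 0, -0.01], [0, 0, -0.03], [0, 0, -0.055], [0, 0, -0.08], [-0.02, 0, -0.1], [-0.05, 0, -0.1], [-0.075, 0, -0.1], [-0.09, 0, -0.1]], "twist": [0, 0, 0, 0, 0, 0, 0, 0]}}

```text
t: 24.3
position: [0.4361, 0.2099, 0.1183]
orientation: [0.998, 0.064, 0.0, -0.0]
contact_force: [0.7, 0.7, -0.2]
opening: 0.0812
grip_force: 0.0
```

{"fn": "apply_moves", "kwargs": {"xyz": [[0, 0, 0], [0, 0, 0], [0, 0, 0], [0, 0, 0], [0, 0, 0], [0, 0, 0], [0, 0, 0], [0, 0, 0]], "twist": [0, 0, 0, 0, 0, 0, 0, 0]}}

```text
t: 25.1
position: [0.4375, 0.2101, 0.1173]
orientation: [0.998, 0.064, -0.0, 0.0]
contact_force: [-0.0, 0.6, 0.6]
opening: 0.0813
grip_force: 0.0
```

```bash
python3 - <<'E'
from h import *
im,m,o=grab("wrist"); cv2.imwrite("pics/w9.png",im); print(o["position"],o["contact_force"])
mk=hsv(im,(80,80,20),(100,255,255))
for c in blobs(mk,500): print("teal",cv2.boundingRect(c),rect(m,c,.076))
mk=hsv(im,(10,120,60),(28,255,255))
for c in blobs(mk,200):
    r=rect(m,c,.076)
    if max(r[1])<30: print("dot",cv2.boundingRect(c),r)
for n,z in(("side",.076),("top",.076),("top",.06)):
    im,m,_=grab(n)
    for c in blobs(hsv(im,(80,80,30),(100,255,255)),80): print(n,z,cv2.boundingRect(c),rect(m,c,z))
    if n=="side":
        for c in blobs(hsv(im,(10,110,80),(28,255,255)),30):
            r=rect(m,c,.076)
            if max(r[1])<30: print("sdot",cv2.boundingRect(c),r)
E
```

```text
[0.43745943 0.21008899 0.11733572] [-0.02224612  0.58126044  0.64654116]
teal (549, 93, 91, 75) (array([521.5,  27.6]), array([47.6, 63.3]), 19.7)
teal (117, 53, 48, 42) (array([518.3, 336.3]), array([30.2, 24.7]), 89.9)
teal (280, 28, 75, 79) (array([536.2, 222.8]), array([46.7, 47.2]), 7.3)
dot (598, 116, 33, 32) (array([523. ,  14.7]), array([21. , 22.1]), 7.7)
dot (299, 48, 37, 40) (array([536.5, 223. ]), array([23.4, 23.2]), 8.3)
side 0.076 (273, 242, 34, 37) (array([ 509.3, -189.6]), array([51.4, 63.4]), 21.2)
side 0.076 (276, 177, 29, 32) (array([522.9, -30.4]), array([53.3, 70.3]), 18.6)
side 0.076 (277, 108, 22, 24) (array([536.9, 200.6]), array([47.4, 83.8]), 3.6)
sdot (283, 249, 13, 11) (array([ 508.7, -178.3]), array([21.4, 21.2]), 85.0)
sdot (284, 183, 12, 8) (array([522.3, -15.3]), array([19.3, 22.2]), 83.2)
top 0.076 (123, 217, 15, 13) (array([513.5, 344.4]), array([28.8, 24.3]), 72.4)
top 0.076 (367, 212, 29, 28) (array([ 508.3, -162.7]), array([45.5, 48.5]), 20.8)
top 0.076 (287, 206, 28, 28) (array([521.4,   0. ]), array([46.5, 45.8]), 19.8)
top 0.076 (178, 200, 28, 27) (array([534.9, 220.4]), array([49.4, 53.2]), 8.0)
top 0.06 (123, 217, 16, 13) (array([515.2, 350.3]), array([28.9, 25.6]), 71.1)
top 0.06 (367, 212, 29, 28) (array([ 509.7, -164.8]), array([45.9, 49.4]), 21.1)
top 0.06 (287, 206, 28, 28) (array([523.1,   0.6]), array([48.4, 46.6]), 21.5)
top 0.06 (178, 200, 28, 26) (array([537.1, 224.3]), array([49.9, 54.2]), 7.1)
```

```bash
python3 -c "
from workcell import *
print(finish_job())"
```

```text
the job is handed in; nothing more can be done
None
```

The lead-filled plug, identified at about 0.43 kg, is in the socket and pressed past the shoe to a firm stop (about 31 N at the wrist); the two light plugs stand where they were, and the jar, spool and brush were never approached, and I handed the job in at about 25 s.

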